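# Lock the indexing chuck with its pull-and-turn plunger

### The arm

A 6-joint arm with a two-finger parallel gripper is mounted at the origin on the work surface. World frame = base frame: x ahead of the robot, y to its left, z up, the work surface at z = 0. Lengths are in mm, angles in rad, forces in N, time in s.
With the tool pointing down it reaches from about 350 to 875 mm from the base axis. Payload 4.2 kg.
Tool frame: the origin (TCP) lies between the finger pads; the fingertips stand 14 mm ahead of it and the grasp point (between the pads) lies 5 mm behind it; z points along the fingers, y is the line along which they close (so a half turn about z gives the same grasp; the last joint's range is limited). The gripper opens to 85 mm and grips with 20 to 120 N. Pads are 22 mm wide; open, the fingers measure 114 mm over their backs; the gripper's body (76 mm by 85 mm) begins 54 mm behind the grasp point. The pads swing forward as they close: fully open they stand 13 mm farther back than shut.
Start: joints at [-1.027, 0.385, 0.008, 0, -1.194, -0.259], TCP at [175.62, -599.797, 245.312] pointing down, gripper open.
Joint ranges: [-3.14, 3.14], [-1.21, 2.06], [-1.07, 1.41], [-3.16, 2.05], [-2.99, -0.16], [-3.1, 3.1]. Speed limits (rad/s): [2.79, 2.79, 3.14, 3.14, 3.14, 3.14].

### API

Orientations are given as a unit quaternion [x, y, z, w].
In Python, from bench import * gives the robot as it stands.
- The arm moves only by the tool carry_out, never from a script. Its argument "motion" is a list of rows, each a list of 7 numbers: the turn, a rotation vector about the tool's x, y, z in rad, then the shift along the tool's x, y, z in mm, then the opening, from -1 (shut) to 1 (fully open), so that 0 is half open. A call has 1 to 5 rows; each row is the pose to reach, as a shift and turn from the pose commanded when the call began, along the tool's axes at that moment; what a row does not reach only later rows make up. A row lasts 1/8 s, in which the tool goes at most 62.5 mm and 10.7 degrees, less where a joint would pass 70% of its speed; a pose out of reach is approached as far as the arm can. A call with a gripper value outside its range is refused whole. The fingers move at their own pace and stop on an object; the grip force is fixed at half the most. Time passes only in rows, so rows that repeat a pose let the fingers close. It gives the time, the measured TCP pose, the force, the opening and the grip force at its end, in the units of the state.
- read_state(): the state, without advancing time (a new reading comes with each control period).
- get_image(name): name is "side" or "top"; returns a dict with "color" (420x560x3 uint8, blue, green, red), "mtx" (3x3 intrinsics, pixels), "position" and "orientation" of the camera in the world. Camera axes: x right, y down, z forward; pixel columns grow to the right and rows downward; lengths in mm; the calibration is good to about 2 mm. A picture is of the moment at which its call begins. There is no depth.
- job_done(): hands the job in; it is judged then, once.
The state is a dict: "clock": time; "joints": joint angles; "joint_vel": joint speeds; "joint_efforts": joint torques, N m; "position": TCP position; "ee_rot": TCP orientation; "contact_force": force on the tool from outside, world axes, zero at the start; "wrist_torque": the same for the moment, N m; "gripper_width": finger opening in mm; "grasp_force": force on a finger pad.
Only numpy, scipy, OpenCV 4.12 (cv2) and the standard library are available. Lean on these libraries where they do the work, as an engineer would, in place of code of your own. Each camera call takes 0.05 s, during which the arm holds its last target. There are 200 camera calls.

### The job

The indexing chuck was left free with its spring plunger parked: pull the red knob up, turn it out of the parking notch to the lock position and let it drop, and bring the chuck round so that the plunger goes fully home in the notch at which the brass bush's lug points at the plunger. The notches are hidden and the bush was clamped by eye, so feel for the notch gently: do not wrench the knob or drive the chuck hard against the plunger. Leave the loose things around it where they are.

Things in the scene. Friction and masses are not known exactly. Their poses are not given: they have to be found in the camera images.
- indexer: Fixed green round housing of the indexing chuck, 272 mm across, 66 mm high, on a foot with four ears (reaching 164 mm from the axis). Origin on the chuck's axis at bench level, z up; -x points to the plunger, whose upright axis stands 112 mm away.
- guide: Fixed steel guide bush of the plunger, 34 mm across, top face 108 mm above the bench; origin on the plunger's axis at bench level. The knob's cross pin sits in its top face, now in the parking notch (4 mm deep, upright sides). The lock slot is 60 degrees clockwise from there, seen from above (bar grip then 30 degrees clockwise of indexer's x). 3.5 degrees of play in both; flat between.
- lock_mark (a point): White mark on the pad beside the guide bush, in line with one end of the lock slot, 26 mm from the plunger's axis, 79 mm above the bench. The red bar grip points at it (either end) when the knob is turned to the lock position.
- knob: The whole plunger: knob, stem, cross pin, 8 mm locking pin. Slides (damped, 60 N per m/s: pull slowly) and turns on its upright axis; a spring pulls it down, 8 N home to 13 N at the top. Height above home: parked 11 mm, clear to turn from 15, end stop 20, riding on the hidden index plate 8. Origin on its axis 144 mm below the grip's middle; x along the bar. Keep the load on its pins under 30 N.
- knob_grip (a point): Middle of the red bar grip of the plunger knob, 46 mm long (its x), 14 mm thick (y), 26 mm high. Above the bench: 144 mm parked, 148 mm or more clear of the parking notch, 141 mm in the lock slot with the pin riding on the index plate, 133 mm when it has dropped into a notch, fully home. Let go between the slots it stays up at 148 mm.
- chuck: Steel three-jaw chuck, 125 mm across, jaws up to 136 mm above the bench. Turns both ways about the indexer's axis with 0.15 N m of drag (0.3 N m with the pin riding on its index plate). Carries the hidden index plate: six notches 60 degrees apart at 112 mm radius, each with 1.5 degrees of play either way for the pin. Origin on the axis at bench level. The jaws are not in line with the notches.
- hub (a point): On the chuck's axis, 164 mm above the bench: middle of the round brass hub of the bush clamped tight in the chuck, 56 mm across, standing free from 146 to 181 mm above the bench. Twisting it, gripped from above, turns the chuck.
- lug (a point): Middle of the drilled end of the brass bush's one lug, 52 mm from the chuck's axis, 142 mm above the bench; 22 mm wide, 9 mm thick, on a flange 68 mm across. It starts up to 50 degrees off the plunger. Locked at the wanted station it points at the plunger to within about 12 degrees (clamped by eye); at no other station does it.
- gauge_plug: Loose steel gauge plug, upright, 44 mm across, 85 mm high, origin at its foot; leave alone.
- brass_ring: Loose brass ring lying flat, 80 mm across, 22 mm high, origin at its underside; leave alone.
- vee_block: Loose dark steel vee block, 90 x 60 x 50 mm, origin at its underside; leave alone.
- parts_tray: Loose blue tray of small turned parts, 150 x 100 x 50 mm, origin at its underside; leave alone.

How it is judged (in metres and radians):
At the end, for the whole second after the job is handed in: The plunger is fully home in a notch (middle of the knob's grip less than 136 mm above the bench, 133 mm nominal), the lug points towards the plunger (middle of the lug within 68 mm of the plunger's axis, seen from above; 60 mm when exact), and knob and chuck are at rest (z of knob_grip in the frame of indexer below 0.136 m and horizontal distance between lug and knob_grip below 0.068 m and angular speed of chuck below 0.05 rad/s and linear speed of knob below 0.01 m/s); the robot touches nothing.
It fails at once if the plunger's locking pin and the chuck's index plate are pressed together hard (over 35 N) (contact force between knob and chuck above 35 N).
It fails at once if the knob is wrenched round in its notch without being pulled clear (over 35 N on the guide) (contact force between knob and guide above 35 N).
It fails at once if a loose thing around the chuck is moved more than 15 mm (distance of any of gauge_plug, brass_ring, vee_block, parts_tray from where it was at the start of the episode above 0.015 m).
It also fails if it takes over 54 s, if anything falls off the work surface, if the arm or the gripper's body presses on something with over 40 N, if the wrist force passes 120 N, or if a joint passes its speed limit or range.

## Working session

There is one attempt and no reset: what is moved stays moved. The work goes in short steps, Python scripts to look and compute and a tool call to move; the robot and the scene stay as the last step left them, time stands still between calls to the robot, and variables do not carry over. Pictures are saved under pics/ and viewed, at most 10 in all, crops included, and the job is handed in when it is done.

Besides the shell and the picture viewer there is one more tool, called as name([rows], argument=value, ...), one row to a line, values as JSON. carry_out: Moves the arm, as the interface text tells. Its arguments: {"type":"object","properties":{"motion":{"type":"array"}},"required":["motion"]}

```bash
mkdir -p pics; cat > h.py <<'E'
from bench import *
import numpy as np, cv2
from scipy.spatial.transform import Rotation as R
def ray(im,uv):
    K=np.array(im["mtx"]);d=np.linalg.inv(K)@[uv[0],uv[1],1]
    return np.array(im["position"]),R.from_quat(im["orientation"]).apply(d)
def atz(im,uv,z):
    p,d=ray(im,uv);return p+d*(z-p[2])/d[2]
def proj(im,P):
    c=np.array(im["mtx"])@R.from_quat(im["orientation"]).inv().apply(np.array(P)-im["position"]);return c[:2]/c[2]
E
python3 - <<'E'
from h import *
import pickle
for n in("top","side"):
    im=get_image(n);pickle.dump(im,open(n+".pkl","wb"));cv2.imwrite(f"pics/{n}0.png",im["color"])
    print(n,im["position"],im["orientation"],im["mtx"])
print(read_state())
E
```

```text
top [ 291.11346676  -25.43021462 1299.8631424 ] [-0.69543952  0.71190605 -0.05993417  0.07721102] [[414.10845038   0.         282.59066094]
 [  0.         414.10845038 218.06986319]
 [  0.           0.           1.        ]]
side [ 489.39570074 -925.11773599 1234.75235262] [ 0.94352746 -0.02230117  0.00641448 -0.33048063] [[489.96351401   0.         278.8289337 ]
 [  0.         489.96351401 212.65891792]
 [  0.           0.           1.        ]]
{'clock': 0.1, 'joints': array([-1.02740014e+00,  3.85474252e-01,  6.75199266e-03, -4.16412806e-04,
       -1.19399593e+00, -2.58609087e-01]), 'joint_vel': array([-0.00100726, -0.00173269,  0.00272943,  0.00064383, -0.00051429,
        0.00083303]), 'joint_efforts': array([-4.21597670e-04, -3.93319702e+01,  1.88928187e+01,  4.19792712e+00,
       -2.57413922e-03,  1.03832795e-05]), 'position': array([ 175.4744398 , -599.34482801,  244.33285792]), 'ee_rot': array([-1.41836759e-01,  9.89889576e-01,  9.60240329e-04, -1.96916855e-04]), 'contact_force': array([0.49922343, 0.09259122, 0.29634203]), 'wrist_torque': array([0.03158867, 0.01274653, 0.0044561 ]), 'grasp_force': 0.0, 'gripper_width': 85.39158437040176}
```

View pics/top0.png

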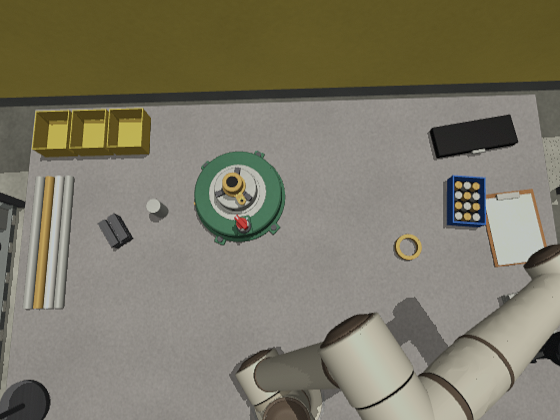

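View pics/side0.png

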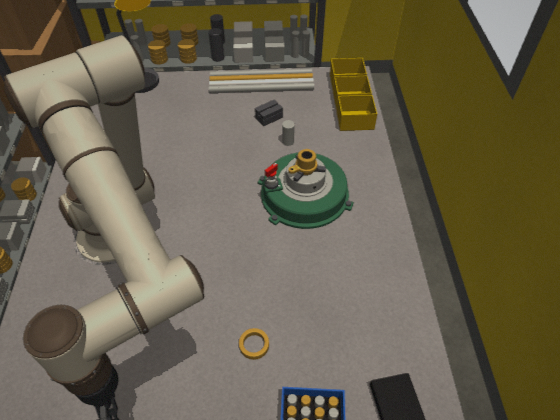

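The top view shows the chuck hub near (234,184), the lug near (241,200) and the red knob near (242,223). In the side view the hub is at (307,158) and the knob at (270,171). Next I'll zoom in on both.

```bash
python3 - <<'E'
from h import *
import pickle
t=pickle.load(open("top.pkl","rb"));s=pickle.load(open("side.pkl","rb"))
a=cv2.resize(t["color"][145:250,190:290],(400,420),interpolation=cv2.INTER_CUBIC)
b=cv2.resize(s["color"][130:235,253:353],(400,420),interpolation=cv2.INTER_CUBIC)
cv2.imwrite("pics/z.png",np.hstack([a,b]))
for n,im in(("t",t),("s",s)):
    hsv=cv2.cvtColor(im["color"],cv2.COLOR_BGR2HSV);h,S,V=cv2.split(hsv)
    g=((h>60)&(h<90)&(S>100)).astype(np.uint8)
    r=(((h<6)|(h>174))&(S>150)&(V>90)).astype(np.uint8)
    if n=="s": r[:,:250]=0;r[:150]=0
    for nm,m in(("green",g),("red",r)):
        k,l,st,c=cv2.connectedComponentsWithStats(m);i=1+np.argmax(st[1:,4]);print(n,nm,st[i],c[i])
        if nm=="red":
            ys,xs=np.where(l==i);
            w=np.array([atz(im,p,150)[:2] for p in zip(xs,ys)]);print(w.mean(0));e=np.linalg.eigh(np.cov(w.T));print(e, np.degrees(np.arctan2(e[1][1,1],e[1][0,1])))
for uv in((234,184),(242,223),(241,200)): print(atz(t,uv,{184:181,223:150,200:145}[uv[1]]))
E
```

```text
t green [222 233  33   8 131] [239.01526718 236.81679389]
t red [235 217  13  12 101] [241.1980198  222.67326733]
[507.4860639  117.94583985]
EighResult(eigenvalues=array([53.05525133, 92.25218313]), eigenvectors=array([[-0.76402403,  0.64518779],
       [ 0.64518779,  0.76402403]])) 49.820243425384035
s green [ 262  155   91   73 2137] [311.60177819 201.18296678]
s red [265 164  12  13  99] [271.35353535 169.95959596]
[511.64251134 107.50086273]
EighResult(eigenvalues=array([ 68.1555821 , 170.40806465]), eigenvectors=array([[-0.95219994,  0.30547548],
       [ 0.30547548,  0.95219994]])) 72.21322800713315
[612.65610138 134.18507146 181.        ]
[506.47467498 115.66547172 150.        ]
[574.74942569 119.03702102 145.        ]
```

View pics/z.png

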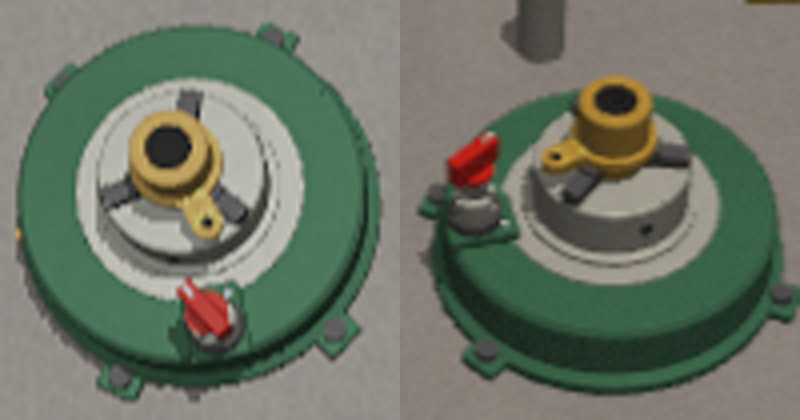

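Left half is the top view: bore at zoom (168,147), lug hole at (207,222), red bar running from (185,288) to (222,328), and a white mark near (228,293). Right half is the side view: bore at (614,100), lug hole at (555,158), bar near (473,158). I'll triangulate these.

```bash
python3 - <<'E'
from h import *
import pickle
t=pickle.load(open("top.pkl","rb"));s=pickle.load(open("side.pkl","rb"))
T=lambda x,y:(x/4+189.6,y/4+144.6); S=lambda x,y:((x-400)/4+252.6,y/4+129.6)
def tri(a,b):
    A=[];B=[]
    for p,d in(ray(t,a),ray(s,b)):
        d=d/np.linalg.norm(d);M=np.eye(3)-np.outer(d,d);A.append(M);B.append(M@p)
    x=np.linalg.solve(sum(A),sum(B));return x.round(1),[np.round(M@x-q,1) for M,q in zip(A,B)]
for n,a,b,z in(("hub",T(168,147),S(614,100),181),("lug",T(207,222),S(555,158),146.5),("knob",(241.2,222.7),(271.4,170),150)):
    print(n,tri(a,b),atz(t,a,z).round(1),atz(s,b,z).round(1))
print("mark",atz(t,T(228,293),79),"pad")
# housing top-circle fit: project green-ring bounding
k=np.array([508,119]);
best=None
from scipy.optimize import minimize
hub=(atz(t,T(168,147),181)+atz(s,S(614,100),181))[:2]/2
lug=(atz(t,T(207,222),146.5)+atz(s,S(555,158),146.5))[:2]/2
print(hub,lug,np.linalg.norm(lug-hub))
for nm,im,uv in(("t",t,(241.2,222.7)),("s",s,(271.4,170))):
    p=atz(im,uv,148)[:2];print(nm,p,np.linalg.norm(p-hub),np.degrees(np.arctan2(*(hub-p)[::-1])))
E
```

```text
hub (array([620.4, 141.2, 177.3]), [array([-1.1, -0.2, -0.4]), array([1.1, 0.2, 0.4])]) [620.6 141.  181. ] [618.8 136.9 181. ]
lug (array([574.6, 118.4, 139.6]), [array([-1.1, -0.2, -0.3]), array([1.1, 0.2, 0.3])]) [574.1 117.8 146.5] [572.9 111.4 146.5]
knob (array([511. , 119.9, 136.3]), [array([1. , 0.2, 0.2]), array([-1. , -0.2, -0.2])]) [507.4 117.9 150. ] [511.8 107.3 150. ]
mark [535.19618488 110.45109053  79.        ] pad
[619.70200505 138.94906518] [573.49606037 114.61723229] 52.220948045989964
t [507.77341648 118.1851256 ] 113.83826300695496 10.509502634973982
s [511.80520442 109.16123698] 111.93316887405356 15.433606024223693
```

```bash
cat >> h.py <<'E'
def rel(P,yaw):
    s=read_state();q=R.from_quat(s["ee_rot"]);x=q.apply([1,0,0]);cur=np.degrees(np.arctan2(x[1],x[0]))
    d=(yaw-cur+90)%180-90
    print("yaw",round(cur,1),"pos",s["position"].round(1),"t",s["clock"],"-> rz",round(-np.radians(d),3),"shift",q.inv().apply(np.array(P)-s["position"]).round(1))
E
python3 -c "
from h import *
rel((509.5,116,215),41.5)"
```

```text
yaw -163.7 pos [ 175.5 -599.3  244.3] t 0.1 -> rz -0.44 shift [-521.5  592.7   30.4]
```

carry_out([
  [0, 0, -0.44, -521, 593, 0, -0.3],
  [0, 0, -0.44, -521, 593, 0, -0.3],
  [0, 0, -0.44, -521, 593, 0, -0.3],
  [0, 0, -0.44, -521, 593, 0, -0.3],
  [0, 0, -0.44, -521, 593, 0, -0.3],
])

```text
clock: 0.72
position: [307.9, -314.6, 245.1]
ee_rot: [-0.354, 0.935, 0.0, 0.0]
contact_force: [0.7, 0.6, -0.1]
gripper_width: 29.7
grasp_force: 0.0
```

```bash
python3 -c "
from h import *
rel((509.5,116,215),41.5)"
```

```text
yaw -138.5 pos [ 307.9 -314.6  245.1] t 0.725 -> rz 0.0 shift [-436.3  188.9   30.2]
```

carry_out([
  [0, 0, 0, -436, 189, 10, -0.3],
  [0, 0, 0, -436, 189, 10, -0.3],
  [0, 0, 0, -436, 189, 10, -0.3],
  [0, 0, 0, -436, 189, 10, -0.3],
  [0, 0, 0, -436, 189, 10, -0.3],
])

```text
clock: 1.35
position: [440.0, -31.4, 238.7]
ee_rot: [-0.355, 0.935, -0.0, 0.0]
contact_force: [1.0, -0.4, -0.0]
gripper_width: 30.1
grasp_force: 0.0
```

```bash
python3 -c "
from h import *
rel((509.5,116,200),41.5)"
```

```text
yaw -138.4 pos [440.  -31.4 238.7] t 1.35 -> rz 0.001 shift [-149.7   64.2   38.8]
```

carry_out([
  [0, 0, 0, -150, 63, 0, -0.3],
  [0, 0, 0, -150, 63, 0, -0.3],
  [0, 0, 0, -150, 63, 0, -0.3],
  [0, 0, 0, -150, 63, 39, -0.3],
  [0, 0, 0, -150, 63, 39, -0.3],
])

```text
clock: 1.98
position: [508.2, 112.6, 196.7]
ee_rot: [-0.355, 0.935, -0.0, -0.004]
contact_force: [-0.2, 0.2, 0.0]
gripper_width: 30.2
grasp_force: 0.0
```

```bash
python3 - <<'E'
from h import *
rel((509.5,116,139),41.5)
t=get_image("top");s=get_image("side")
print([proj(s,p).round(1) for p in((509.5,116,144),read_state()["position"])],proj(t,(509.5,116,144)).round(1))
a=cv2.resize(t["color"][165:265,190:290],(400,400),interpolation=cv2.INTER_CUBIC)
b=cv2.resize(s["color"][110:210,225:325],(400,400),interpolation=cv2.INTER_CUBIC)
cv2.imwrite("pics/z2.png",np.hstack([a,b]))
E
```

```text
yaw -138.5 pos [508.2 112.6 196.7] t 1.975 -> rz 0.001 shift [-3.7  1.5 57.6]
[array([270.6, 169.3]), array([270.7, 157. ])] [242.1 222.3]
```

View pics/z2.png

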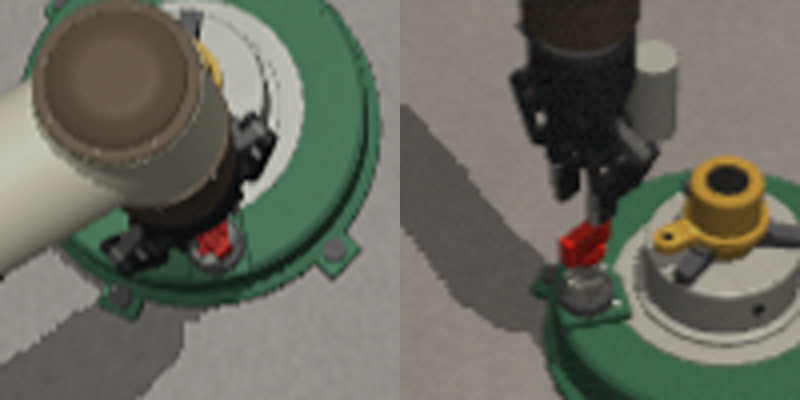

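The fingers straddle the red bar in the side view: tips near (565,195) and (602,215), bar at (585,245). Descending.

carry_out([
  [0, 0, 0, -3.5, 1.5, 20, -0.3],
  [0, 0, 0, -3.5, 1.5, 40, -0.3],
  [0, 0, 0, -3.5, 1.5, 57, -0.3],
  [0, 0, 0, -3.5, 1.5, 57, -0.3],
])

```text
clock: 2.58
position: [512.1, 116.0, 143.3]
ee_rot: [-0.354, 0.935, -0.0, 0.0]
contact_force: [-0.7, 0.7, -0.4]
gripper_width: 30.1
grasp_force: 0.0
```

```bash
python3 - <<'E'
from h import *
rel((509.5,116,139),41.5)
s=get_image("side")
cv2.imwrite("pics/z3.png",cv2.resize(s["color"][130:205,230:330],(800,600),interpolation=cv2.INTER_CUBIC))
E
```

```text
yaw -138.5 pos [512.1 116.  143.3] t 2.575 -> rz -0.0 shift [1.9 1.7 4.3]
```

View pics/z3.png

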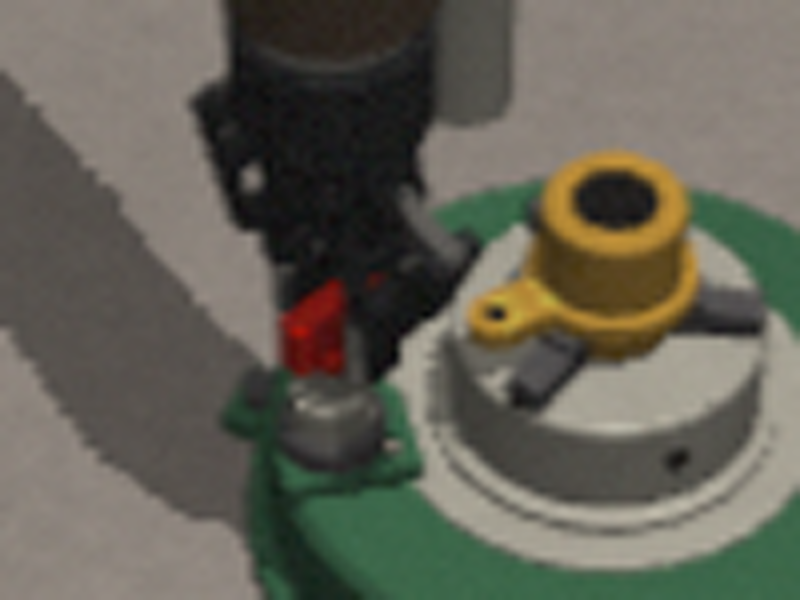

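The bar sits between the fingers but closer to the far-left one, so I'll shift along +y of the tool and close in stages.

carry_out([
  [0, 0, 0, 1, 3.3, 4, -0.3],
  [0, 0, 0, 1, 3.3, 4, -0.5],
  [0, 0, 0, 1, 3.3, 4, -0.57],
  [0, 0, 0, 1, 3.3, 4, -0.57],
])

```text
clock: 3.12
position: [509.2, 118.5, 139.0]
ee_rot: [-0.355, 0.935, 0.0, 0.0]
contact_force: [-0.2, 0.0, 0.0]
gripper_width: 18.7
grasp_force: 0.0
```

```bash
python3 -c "
from h import *
s=read_state();print(s['contact_force'],s['wrist_torque'],s['gripper_width'],s['grasp_force'])"
```

```text
[-0.20427087  0.04025408  0.00442208] [ 0.07191668  0.04280042 -0.00428502] 18.667743511635248 0.0
```

carry_out([
  [0, 0, 0, 0, 0, 0, -0.61],
  [0, 0, 0, 0, 0, 0, -0.64],
  [0, 0, 0, 0, 0, 0, -0.66],
])

```text
clock: 3.5
position: [508.8, 118.7, 138.7]
ee_rot: [-0.355, 0.935, 0.0, -0.0]
contact_force: [-2.0, 2.1, 1.2]
gripper_width: 14.6
grasp_force: 1.5
```

```bash
python3 -c "
from h import *
s=read_state();print(s['contact_force'],s['wrist_torque'],s['gripper_width'],s['grasp_force'],s['ee_rot'])"
```

```text
[-1.96783744  2.10404796  1.2368563 ] [0.59383648 0.54823996 0.02170923] 14.604663288814734 1.4654240012168884 [-3.54525409e-01  9.35046331e-01  2.89841615e-04 -9.62263153e-05]
```

carry_out([
  [0, 0, 0, 0, 0.6, 0, -0.67],
  [0, 0, 0, 0, 0.6, 0, -0.7],
  [0, 0, 0, 0, 0.6, 0, -0.8],
  [0, 0, 0, 0, 0.6, 0, -0.8],
])

```text
clock: 4.0
position: [508.7, 118.9, 138.9]
ee_rot: [-0.355, 0.935, 0.0, 0.0]
contact_force: [-1.6, 2.7, 2.9]
gripper_width: 13.2
grasp_force: 58.4
```

```bash
python3 -c "
from h import *
s=read_state();print(s['contact_force'],s['wrist_torque'],s['gripper_width'],s['grasp_force'],s['ee_rot'])"
```

```text
[-1.55027082  2.65546023  2.91702814] [0.5231091  0.56592773 0.00105823] 13.15665839725907 58.4393048286438 [-3.54583523e-01  9.35024341e-01  3.11269820e-05  8.40893651e-05]
```

carry_out([
  [0, 0, 0, 0, 0, -1.5, -0.8],
  [0, 0, 0, 0, 0, -3, -0.8],
  [0, 0, 0, 0, 0, -4.5, -0.8],
  [0, 0, 0, 0, 0, -6, -0.8],
  [0, 0, 0, 0, 0, -6.5, -0.8],
])

```text
clock: 4.62
position: [508.6, 118.9, 144.9]
ee_rot: [-0.354, 0.935, 0.0, -0.0]
contact_force: [4.7, 2.7, -13.1]
gripper_width: 13.0
grasp_force: 58.4
```

```bash
python3 -c "
from h import *
s=read_state();print(s['contact_force'],s['wrist_torque'],s['gripper_width'],s['grasp_force'],s['ee_rot'])"
```

```text
[  4.70402182   2.67270592 -13.09278586] [ 0.73882204 -1.10415674  0.03929309] 13.023734460166374 58.382545709609985 [-3.54428160e-01  9.35083228e-01  1.12643316e-04 -1.53921100e-04]
```

carry_out([
  [0, 0, 0.07, 0, 0, 0, -0.8],
  [0, 0, 0.15, 0, 0, 0, -0.8],
])

```text
clock: 4.88
position: [508.5, 119.0, 145.0]
ee_rot: [-0.282, 0.959, 0.0, -0.0]
contact_force: [2.9, 4.2, -12.9]
gripper_width: 13.2
grasp_force: 58.5
```

```bash
python3 -c "
from h import *
s=read_state();print(s['contact_force'],s['wrist_torque'],s['gripper_width'],s['grasp_force'],s['joints'])"
```

```text
[  2.91244513   4.23111439 -12.86541311] [ 0.95820736 -0.95871494  0.0287252 ] 13.22762400338977 58.48834812641144 [ 5.40629889e-01  3.11017298e-01 -3.82314144e-01 -6.28332225e-04
 -8.77518970e-01 -1.53895935e+00]
```

carry_out([
  [0, 0, 0.18, 0, 0, 0, -0.8],
  [0, 0, 0.36, 0, 0, 0, -0.8],
  [0, 0, 0.54, 0, 0, 0, -0.8],
  [0, 0, 0.72, 0, 0, 0, -0.8],
  [0, 0, 0.897, 0, 0, 0, -0.8],
])

```text
clock: 5.5
position: [508.4, 120.0, 145.1]
ee_rot: [0.163, 0.987, 0.001, -0.0]
contact_force: [2.3, 6.8, -12.1]
gripper_width: 13.1
grasp_force: 58.6
```

```bash
python3 -c "
from h import *
rel((508.5,119,139),-18.5)
s=read_state();print(s['contact_force'],s['wrist_torque'],s['gripper_width'],s['grasp_force'],s['joints'])
t=get_image('side');cv2.imwrite('pics/z4.png',cv2.resize(t['color'][130:205,230:330],(800,600),interpolation=cv2.INTER_CUBIC))"
```

```text
yaw 161.2 pos [508.4 120.  145.1] t 5.5 -> rz -0.005 shift [-0.4 -0.9  6.1]
[  2.27996496   6.77041683 -12.1293764 ] [ 2.00417362 -0.56710268  0.01873198] 13.147643257037174 58.633060455322266 [ 5.41729093e-01  3.10881431e-01 -3.81846867e-01 -2.09209009e-03
 -8.77081501e-01 -2.43924611e+00]
```

View pics/z4.png

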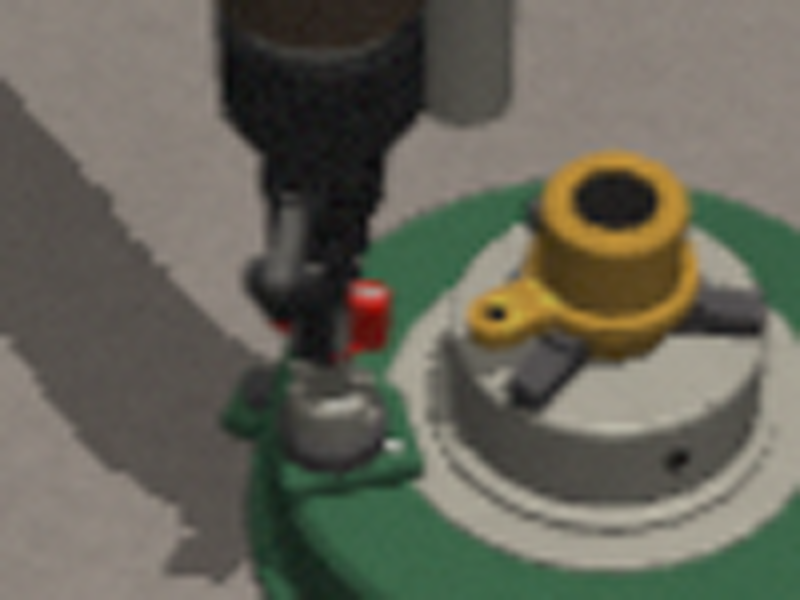

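carry_out([
  [0, 0, 0, 0, 0, 1.5, -0.8],
  [0, 0, 0, 0, 0, 3.5, -0.8],
  [0, 0, 0, 0, 0, 3.5, -0.8],
])

```text
clock: 5.92
position: [508.4, 120.0, 141.7]
ee_rot: [0.16, 0.987, 0.001, -0.0]
contact_force: [1.8, 7.0, -11.5]
gripper_width: 13.2
grasp_force: 58.7
```

```bash
python3 -c "
from h import *
s=read_state();print(s['contact_force'],s['wrist_torque'],s['gripper_width'],s['grasp_force'])"
```

```text
[  1.81879325   7.00800136 -11.50117067] [ 1.81244266 -0.39272498 -0.00722558] 13.233199106578208 58.71762156486511
```

carry_out([
  [0, 0, 0, 0, 0, 1.5, -0.8],
  [0, 0, 0, 0, 0, 3, -0.8],
  [0, 0, 0, 0, 0, 4.5, -0.8],
  [0, 0, 0, 0, 0, 4.5, -0.8],
])

```text
clock: 6.42
position: [508.4, 120.0, 137.5]
ee_rot: [0.16, 0.987, 0.001, -0.0]
contact_force: [1.0, 7.2, -9.5]
gripper_width: 12.9
grasp_force: 58.9
```

```bash
python3 -c "
from h import *
s=read_state();print(s['contact_force'],s['wrist_torque'],s['gripper_width'],s['grasp_force'])"
```

```text
[ 1.04277568  7.16079574 -9.46371767] [ 1.83501263 -0.30158772  0.04370819] 12.897480931555618 58.88528823852539
```

carry_out([
  [0, 0, 0, 0, 0, 0, -0.3],
  [0, 0, 0, 0, 0, 0, -0.3],
  [0, 0, 0, 0, 0, 0, -0.3],
  [0, 0, 0, 0, 0, -50, -0.3],
  [0, 0, 0, 0, 0, -95, 0],
])

```text
clock: 7.05
position: [508.6, 118.4, 233.9]
ee_rot: [0.16, 0.987, -0.0, -0.0]
contact_force: [0.7, 0.2, -0.1]
gripper_width: 42.7
grasp_force: 0.0
```

```bash
python3 - <<'E'
from h import *
rel((619,141,232),41.5)
s=get_image("side");t=get_image("top")
b=cv2.resize(s["color"][130:230,235:335],(400,400),interpolation=cv2.INTER_CUBIC)
a=cv2.resize(t["color"][150:250,190:290],(400,400),interpolation=cv2.INTER_CUBIC)
cv2.imwrite("pics/z5.png",np.hstack([a,b]))
E
```

```text
yaw 161.5 pos [508.6 118.4 233.9] t 7.05 -> rz -1.046 shift [-97.6  56.4   1.8]
```

View pics/z5.png

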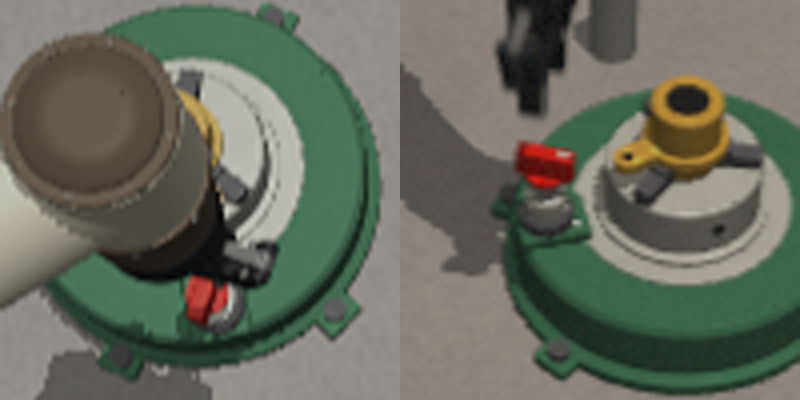

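The knob has been let go in the lock position, and the bar lies across in the side view, centred near (545,163). The gripper is clear, so I'll move over the hub.

carry_out([
  [0, 0, -0.18, -40, 23, 0, 1],
  [0, 0, -0.36, -75, 43, 0, 1],
  [0, 0, -0.54, -98, 56, 0, 1],
  [0, 0, -0.72, -98, 56, 0, 1],
  [0, 0, -0.9, -98, 56, 0, 1],
])

```text
clock: 7.78
position: [619.3, 140.5, 231.3]
ee_rot: [-0.287, 0.958, -0.0, -0.001]
contact_force: [0.5, -1.4, 0.3]
gripper_width: 85.6
grasp_force: 0.0
```

```bash
python3 - <<'E'
from h import *
rel((619,141,164),41.5)
s=get_image("side");
import pickle;pickle.dump(s,open("s1.pkl","wb"))
print(proj(s,(619,141,181)),[proj(s,p).round(1) for p in((508.5,119.5,141),(508.5,119.5,133))])
cv2.imwrite("pics/z6.png",cv2.resize(s["color"][110:210,240:340],(600,600),interpolation=cv2.INTER_CUBIC))
E
```

```text
yaw -146.6 pos [619.3 140.5 231.3] t 7.775 -> rz -0.141 shift [-0.1  0.6 67.3]
[306.04689782 153.65226292] [array([270.2, 169.2]), array([270.3, 171. ])]
```

View pics/z6.png

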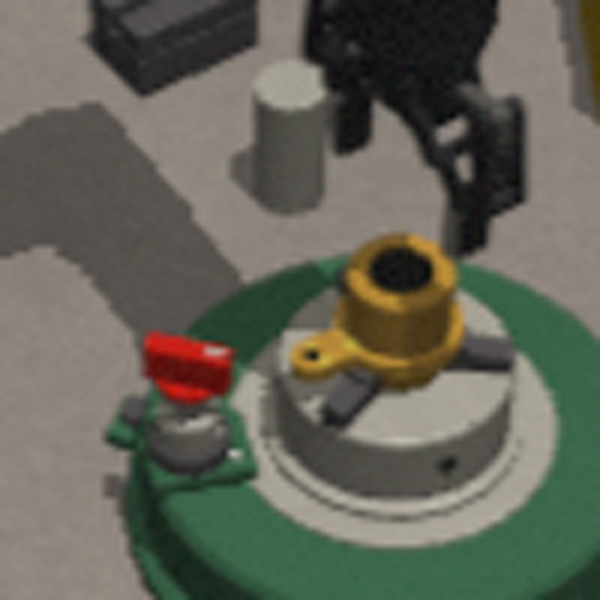

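The hub, bore at (400,270), lies midway between the open fingers at (355,140) and (470,240). Descending and closing gently.

carry_out([
  [0, 0, 0, 0, 0.5, 25, 1],
  [0, 0, 0, 0, 0.5, 50, 1],
  [0, 0, 0, 0, 0.5, 67, 0.8],
  [0, 0, 0, 0, 0.5, 67, 0.42],
  [0, 0, 0, 0, 0.5, 67, 0.42],
])

```text
clock: 8.45
position: [619.7, 141.5, 166.2]
ee_rot: [-0.285, 0.959, -0.0, 0.001]
contact_force: [-0.1, 0.1, 0.7]
gripper_width: 60.8
grasp_force: 0.0
```

carry_out([
  [0, 0, 0, 0, 0, 0, 0.37],
  [0, 0, 0, 0, 0, 0, 0.34],
  [0, 0, 0, 0, 0, 0, 0.32],
])

```text
clock: 8.82
position: [619.4, 141.3, 165.9]
ee_rot: [-0.285, 0.959, -0.0, 0.001]
contact_force: [0.0, -0.2, 0.7]
gripper_width: 56.5
grasp_force: 0.4
```

```bash
python3 -c "
from h import *
s=read_state();print(s['contact_force'],s['wrist_torque'],s['gripper_width'],s['grasp_force'],s['joints'])"
```

```text
[ 0.01997817 -0.17036445  0.73419926] [-0.14201054 -0.13850967 -0.03170605] 56.53294541025439 0.36967915249988437 [ 4.78763190e-01  4.63317589e-01 -7.55206623e-02  4.53128551e-04
 -1.03079026e+00 -1.47190978e+00]
```

carry_out([
  [0, 0, 0, 0, 0, 0, 0.25],
  [0, 0, 0, 0, 0, 0, 0.2],
  [0, 0, 0.013, 0, 0, 0, 0.2],
  [0, 0, 0.026, 0, 0, 0, 0.2],
  [0, 0, 0.039, 0, 0, 0, 0.2],
])

```text
clock: 9.45
position: [619.5, 141.1, 166.4]
ee_rot: [-0.266, 0.964, -0.0, 0.001]
contact_force: [-0.6, -1.0, 7.2]
gripper_width: 54.1
grasp_force: 62.5
```

```bash
cat > st.py <<'E'
from h import *
s=read_state();x=R.from_quat(s['ee_rot']).apply([1,0,0]);print(s['clock'],'yaw',np.degrees(np.arctan2(x[1],x[0])).round(2),s['contact_force'].round(1),s['wrist_torque'].round(2),s['gripper_width'].round(1),s['grasp_force'].round(1))
im=get_image("side")
h,S,V=cv2.split(cv2.cvtColor(im["color"][155:190,255:290],cv2.COLOR_BGR2HSV))
m=((h<6)|(h>174))&(S>150)&(V>90);ys,xs=np.where(m);print("red",m.sum(),xs.mean()+255,ys.mean()+155)
E
python3 st.py; python3 - <<'E'
import pickle,cv2,numpy as np
im=pickle.load(open("s1.pkl","rb"))
h,S,V=cv2.split(cv2.cvtColor(im["color"][155:190,255:290],cv2.COLOR_BGR2HSV))
m=((h<6)|(h>174))&(S>150)&(V>90);ys,xs=np.where(m);print("ref red",m.sum(),xs.mean()+255,ys.mean()+155)
E
```

```text
ref red 120 270.5 170.68333333333334Traceback (most recent call last):
  File "st.py", line 2, in <module>
    s=read_state();x=R.from_quat(s['ee_rot']).apply([1,0,0]);print(s['clock'],'yaw',np.degrees(np.arctan2(x[1],x[0])).round(2),s['contact_force'].round(1),s['wrist_torque'].round(2),s['gripper_width'].round(1),s['grasp_force'].round(1))
                                                                                                                                                                                      ^^^^^^^^^^^^^^^^^^^^^^^^
AttributeError: 'float' object has no attribute 'round'
```

```bash
sed -i "s/s\['gripper_width'\].round(1),s\['grasp_force'\].round(1)/s['gripper_width'],s['grasp_force']/" st.py; python3 st.py
```

```text
9.45 yaw -149.11 [-0.6 -1.   7.2] [-0.58  0.18  0.17] 54.1062180728982 62.47451426927
red 123 270.5772357723577 170.66666666666666
```

carry_out([
  [0, 0, 0.013, 0, 0, 0, 0.2],
  [0, 0, 0.026, 0, 0, 0, 0.2],
  [0, 0, 0.039, 0, 0, 0, 0.2],
  [0, 0, 0.052, 0, 0, 0, 0.2],
])

```text
clock: 10.0
position: [619.5, 141.1, 166.4]
ee_rot: [-0.241, 0.971, -0.0, 0.001]
contact_force: [-1.0, -2.1, 5.6]
gripper_width: 54.0
grasp_force: 62.4
```

```bash
python3 st.py
```

```text
10.0 yaw -152.1 [-1.  -2.1  5.6] [-0.62  0.15  0.08] 53.98280134170291 62.406942383386195
red 126 270.6190476190476 170.70634920634922
```

carry_out([
  [0, 0, 0.013, 0, 0, 0, 0.2],
  [0, 0, 0.026, 0, 0, 0, 0.2],
  [0, 0, 0.039, 0, 0, 0, 0.2],
  [0, 0, 0.052, 0, 0, 0, 0.2],
])

```text
clock: 10.55
position: [619.5, 141.1, 166.4]
ee_rot: [-0.216, 0.976, -0.0, 0.001]
contact_force: [-1.3, -1.6, 5.6]
gripper_width: 54.1
grasp_force: 62.3
```

```bash
python3 st.py
```

```text
10.55 yaw -155.08 [-1.3 -1.6  5.6] [-0.68  0.14  0.03] 54.07995602266474 62.34580324497074
red 124 270.68548387096774 170.75
```

carry_out([
  [0, 0, 0.013, 0, 0, 0, 0.2],
  [0, 0, 0.026, 0, 0, 0, 0.2],
  [0, 0, 0.039, 0, 0, 0, 0.2],
  [0, 0, 0.052, 0, 0, 0, 0.2],
])

```text
clock: 11.1
position: [619.5, 141.1, 166.4]
ee_rot: [-0.19, 0.982, -0.0, 0.001]
contact_force: [-1.2, -0.7, 5.6]
gripper_width: 54.0
grasp_force: 62.4
```

```bash
python3 st.py
```

```text
11.1 yaw -158.05 [-1.2 -0.7  5.6] [-0.6   0.12  0.03] 53.967275245514735 62.365123056806624
red 118 270.66101694915255 170.66101694915255
```

carry_out([
  [0, 0, 0.013, 0, 0, 0, 0.2],
  [0, 0, 0.026, 0, 0, 0, 0.2],
  [0, 0, 0.039, 0, 0, 0, 0.2],
])

```text
clock: 11.52
position: [619.5, 141.1, 166.4]
ee_rot: [-0.172, 0.985, -0.0, 0.001]
contact_force: [-0.9, -1.9, 5.6]
gripper_width: 53.9
grasp_force: 62.6
```

```bash
python3 st.py
```

```text
11.525 yaw -160.2 [-0.9 -1.9  5.6] [-0.55  0.15  0.76] 53.92641361685203 62.63701724354178
red 123 270.5934959349594 170.70731707317074
```

carry_out([
  [0, 0, 0, 0, 0, 0, 0.2],
  [0, 0, 0, 0, 0, 0, 0.2],
])

```text
clock: 11.82
position: [619.6, 141.2, 166.4]
ee_rot: [-0.172, 0.985, -0.0, 0.001]
contact_force: [-1.5, -1.1, 5.2]
gripper_width: 54.3
grasp_force: 62.5
```

```bash
sed -i '$a cv2.imwrite("pics/cur.png",cv2.resize(im["color"][130:205,240:340],(800,600),interpolation=cv2.INTER_CUBIC))' st.py; python3 st.py
```

```text
11.825 yaw -160.2 [-1.5 -1.1  5.2] [-0.64  0.12  0.38] 54.25580055878742 62.50278149731457
red 122 270.6967213114754 170.672131147541
```

View pics/cur.png

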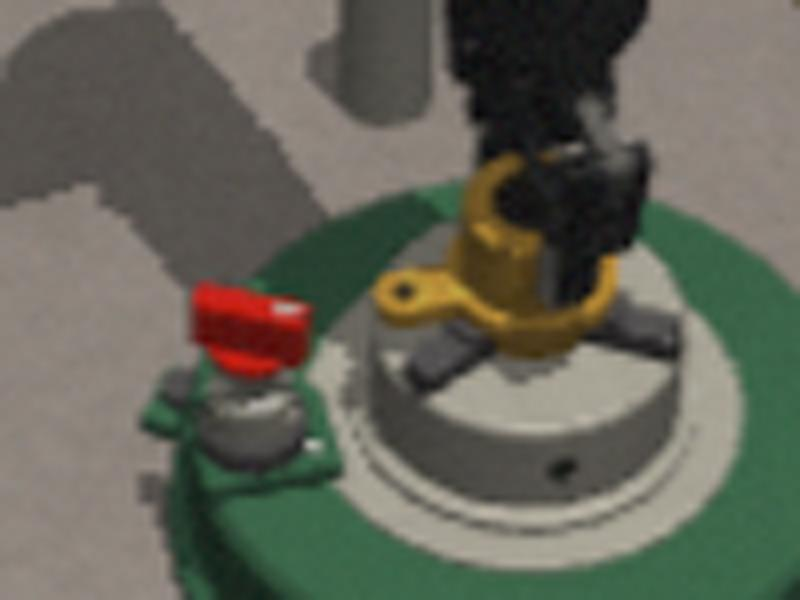

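Lug hole at (405,290) now points roughly at the plunger. The knob is still up (red centroid unchanged), so I'll keep feeling forward carefully.

carry_out([
  [0, 0, 0.01, 0, 0, 0, 0.2],
  [0, 0, 0.02, 0, 0, 0, 0.2],
])

```text
clock: 12.12
position: [619.5, 141.1, 166.4]
ee_rot: [-0.162, 0.987, -0.0, 0.001]
contact_force: [-1.2, -1.9, 6.1]
gripper_width: 54.3
grasp_force: 62.5
```

```bash
python3 st.py
```

```text
12.125 yaw -161.36 [-1.2 -1.9  6.1] [-0.59  0.13  0.51] 54.301886886606916 62.54855201113969
red 124 270.58870967741933 170.67741935483872
```

carry_out([
  [0, 0, 0.013, 0, 0, 0, 0.2],
  [0, 0, 0.026, 0, 0, 0, 0.2],
])

```text
clock: 12.42
position: [619.5, 141.1, 166.4]
ee_rot: [-0.148, 0.989, -0.0, 0.001]
contact_force: [-0.6, -1.3, 5.8]
gripper_width: 54.4
grasp_force: 62.4
```

```bash
python3 st.py
```

```text
12.425 yaw -162.92 [-0.6 -1.3  5.8] [-0.67  0.08 -0.01] 54.373302771931414 62.35991244670004
red 123 270.6666666666667 170.6991869918699
```

carry_out([
  [0, 0, 0.013, 0, 0, 0, 0.2],
  [0, 0, 0.026, 0, 0, 0, 0.2],
])

```text
clock: 12.72
position: [619.5, 141.1, 166.4]
ee_rot: [-0.136, 0.991, -0.0, 0.001]
contact_force: [-2.0, -2.3, 5.4]
gripper_width: 54.0
grasp_force: 62.5
```

```bash
python3 st.py
```

```text
12.725 yaw -164.39 [-2.  -2.3  5.4] [-0.6   0.15  0.3 ] 53.99283735297147 62.47523882891983
red 126 270.6587301587302 170.73809523809524
```

carry_out([
  [0, 0, 0.013, 0, 0, 0, 0.2],
  [0, 0, 0.026, 0, 0, 0, 0.2],
])

```text
clock: 13.02
position: [619.5, 141.1, 166.4]
ee_rot: [-0.123, 0.992, -0.0, 0.001]
contact_force: [0.2, -1.4, 6.0]
gripper_width: 54.1
grasp_force: 62.4
```

```bash
python3 st.py
```

```text
13.025 yaw -165.89 [ 0.2 -1.4  6. ] [-0.64  0.12  0.09] 54.07832081665254 62.3586003575474
red 125 270.648 170.72
```

carry_out([
  [0, 0, 0.013, 0, 0, 0, 0.2],
  [0, 0, 0.026, 0, 0, 0, 0.2],
])

```text
clock: 13.32
position: [619.5, 141.2, 166.4]
ee_rot: [-0.109, 0.994, -0.0, 0.001]
contact_force: [-0.6, -2.1, 4.7]
gripper_width: 54.8
grasp_force: 62.2
```

```bash
python3 st.py
```

```text
13.325 yaw -167.49 [-0.6 -2.1  4.7] [-0.65  0.1  -0.4 ] 54.75822632073399 62.23026939667761
red 119 270.6218487394958 171.25210084033614
```

The torque changed sign and the knob is moving down, so the pin may be dropping in. Holding still to check.

carry_out([
  [0, 0, 0, 0, 0, 0, 0.2],
  [0, 0, 0, 0, 0, 0, 0.2],
])

```text
clock: 13.62
position: [619.5, 141.1, 166.4]
ee_rot: [-0.106, 0.994, 0.0, 0.001]
contact_force: [-0.4, -1.5, 5.4]
gripper_width: 54.8
grasp_force: 61.9
```

```bash
python3 st.py
```

```text
13.625 yaw -167.79 [-0.4 -1.5  5.4] [-0.76  0.04 -1.76] 54.79606733889524 61.85816437471658
red 121 270.60330578512395 172.4297520661157
```

The red centroid is at 172.43, which matches fully home. Opening the fingers relieves the residual twist; then I'll retreat.

carry_out([
  [0, 0, 0, 0, 0, 0, 0.33],
  [0, 0, 0, 0, 0, 0, 0.6],
  [0, 0, 0, 0, 0, 0, 1],
  [0, 0, 0, 0, 0, -50, 1],
  [0, 0, 0, 0, 0, -95, 1],
])

```text
clock: 14.3
position: [619.0, 141.4, 261.0]
ee_rot: [-0.11, 0.994, -0.0, -0.0]
contact_force: [0.4, 0.0, 0.3]
gripper_width: 85.2
grasp_force: 0.0
```

carry_out([
  [0, 0, 0, 0, 0, 0, 1],
  [0, 0, 0, 0, 0, 0, 1],
])

```text
clock: 14.55
position: [618.6, 141.4, 259.6]
ee_rot: [-0.11, 0.994, 0.0, -0.001]
contact_force: [-0.2, -0.8, -0.9]
gripper_width: 85.1
grasp_force: 0.0
```

```bash
python3 st.py
```

```text
14.55 yaw -167.4 [-0.2 -0.8 -0.9] [ 0.    0.   -0.03] 85.07398865247562 0.0
red 119 270.5798319327731 172.4453781512605
```

View pics/cur.png

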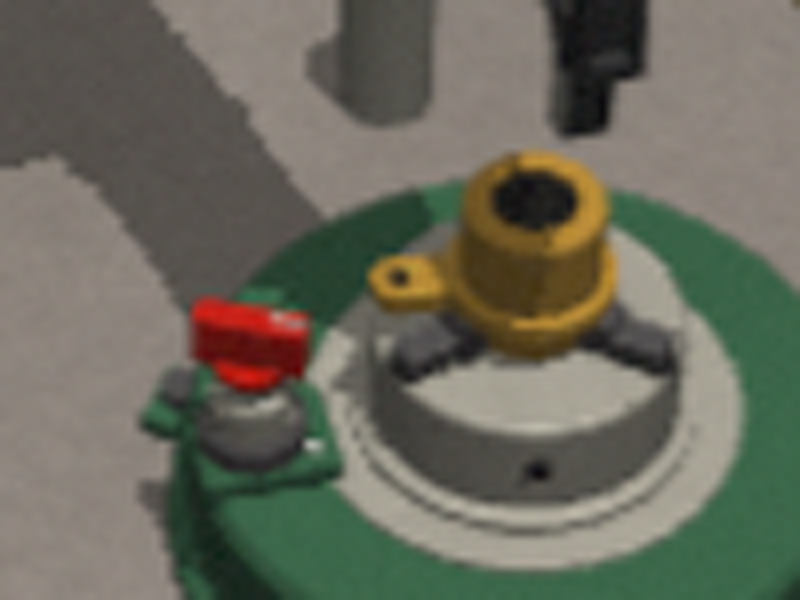

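The picture shows the knob seated lower (red bar at (250,340)), the lug hole at (400,278) pointing at the plunger about 5° off, and the gripper clear above. Handing in.

```bash
python3 -c "
from h import *
im=get_image('side');p=atz(im,(289.6,164.3),146.5)[:2];k=atz(im,(270.6,171),133)[:2];print(p,np.linalg.norm(p-[508.5,119.5]),k,np.linalg.norm(p-k))
print(job_done())"
```

```text
[568.81159432 132.01469669] 61.596315175033844 [509.49104866 119.31470897] 60.6647906630921
the job is handed in; nothing more can be done
None
```

The job is handed in: by the side camera the plunger is fully home, the lug measures about 61 mm from the plunger's axis (limit 68 mm), and the gripper is clear of everything; no verdict came back.

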